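# Nest the clean funnels away in their tray

## Robot

A 6-joint arm with a two-finger parallel gripper is mounted at the origin on the work surface. World frame = base frame: x ahead of the robot, y to its left, z up, the work surface at z = 0. Lengths are in m, angles in degrees, forces in N, time in s.
With the tool pointing down it reaches from about 0.25 to 0.725 m from the base axis. Payload 9.7 kg.
Tool frame: the origin (TCP) lies at the very end of the fingers, on their centre line; the grasp point (between the pads) lies 19 mm behind it; z points along the fingers, y is the direction in which the jaws open and shut (so a half turn about z gives the same grasp; the last joint's range is limited). The gripper opens to 85 mm and grips with 20 to 120 N. Pads are 22 mm wide; open, the fingers measure 114 mm over their backs; the gripper's body (76 mm by 85 mm) begins 54 mm behind the grasp point. The pads swing forward as they close: fully open they stand 13 mm farther back than shut.
Start: joints at [-66.005, 4.979, 10.078, 95.1, 0, 90], TCP at [0.224, -0.502, 0.231] pointing down, gripper open.
Joint ranges: [-179.16, 179.16], [-48.56, 103.87], [-65.8, 70.77], [-126.05, 130.52], [-82.76, 87.17], [-180, 180]. Speed limits (degrees/s): [127.2, 127.2, 147.25, 180, 180, 180].

## Interface

Orientations are given as a 3x3 rotation matrix whose columns are the frame's x, y, z axes.
In Python, from bench import bot gives the robot as it stands. The module is installed in compiled form; this text tells all that it offers.
- The arm moves only by the tool carry_out, never from a script. Its argument "motion" is one flat list of numbers, 5 for each row, row after row: the shift along the tool's x, y, z in m, then the turn about the tool's z in rad, then the finger opening in m, from 0 to 0.0854. In form: [x, y, z, roll, claw, x, y, z, roll, claw, ...]. A call has 1 to 20 rows; each row is the pose to reach, as a shift and turn from the pose commanded when the call began, along the tool's axes at that moment; what a row does not reach only later rows make up. A row lasts 1/10 s, in which the tool goes at most 50 mm and 8.59 degrees, less where a joint would pass 70% of its speed; a pose out of reach is approached as far as the arm can. A call with a gripper value outside its range is refused whole. The fingers move at their own pace and stop on an object; "grip_force" is the grip in N (left out, the last holds). Time passes only in rows, so rows that repeat a pose let the fingers close. It gives the time, the measured TCP pose, the force and the opening at its end, in the units of the state.
- bot.get_state(): the state, without advancing time (a new reading comes with each control period).
- bot.read_camera(name): name is "scene" or "top" or "wrist"; returns the picture (400x640x3 uint8, red, green, blue); there is no depth.
- bot.calibration(name): a dict with "fov_y" (degrees; the focal length in pixels is half the picture's height over the tangent of half this angle, whatever the lens; pixels are square), "cx", "cy" (the principal point, pixels), "rvec" (rotation vector, rad) and "tvec" (3), from world to camera coordinates, as OpenCV has them. Camera axes: x right, y down, z forward; pixel columns grow to the right and rows downward; lengths in m; the calibration is good to about 2 mm. A picture is of the moment at which its call begins: read the wrist's pose just before it. calibration takes no time and is no camera call; for the wrist camera it gives the pose at the moment of the call.
- bot.job_done(): hands the job in, once; it reports no verdict.
Trained networks look in the newest picture that a camera, given by its name, has taken for a name from the list of things; names that differ only in an ending like _2 or _b are one class to them, and where a whole thing is asked for, a point or a joint stands for the part that bears it (a point fixed in the world has none). Each returns a list of dicts, best first, with "score" (0 to 1); they miss things now and then, are a little off and sometimes report something else, mostly with a low value. They report only what shows in the picture. A call takes as long as a camera call.
- bot.boxes_of(camera, name): "box" ([left, top, right, bottom] in pixels, round what is visible of it).
The state is a dict: "time": time; "joints": joint angles; "joint_vel": joint speeds; "effort": joint torques, N m; "ee_pos": TCP position; "tool_rot": TCP orientation; "contact_force": force on the tool from outside, world axes, zero at the start; "wrist_torque": the same for the moment, N m; "finger_gap": finger opening in m.
Only numpy, scipy, OpenCV 4.12 (cv2) and the standard library are available. Lean on these libraries where they do the work, as an engineer would, in place of code of your own. Each camera call takes 0.05 s, during which the arm holds its last target.

## Task

Put the five clean funnels away in the blue two-bay tray, standing mouth down as they are now and nested inside one another: the three thin-stemmed filter funnels in the wide bay, smallest on the tray floor first, then the medium one over it and the large one over both, and the two thick-stemmed powder funnels in the narrow bay, the small one under the large one. Every rim must stand flat on the tray floor, and the little beaker and the round filter-paper box stay where they are.

Things in the scene. Friction and masses are not known exactly. Their poses are not given: they have to be found in the camera images.
- filter_small_mid (a point): White plastic filter funnel, the smallest of the three thin-stemmed ones, mouth down, stem straight up. Mouth 35 mm across; 60-degree cone up to a shoulder 26 mm above the rim; straight stem 9 mm in diameter (grasp here, fingertips above the shoulder) up to the top at 54 mm. About 12 g, wall 2 mm. Point: on its axis, half-way up, 27 mm above the rim; z up along the stem.
- filter_medium_mid (a point): White plastic filter funnel, the middle one of the three thin-stemmed ones, mouth down, stem straight up. Mouth 80 mm across; 60-degree cone up to a shoulder 62 mm above the rim; straight stem 12 mm in diameter (grasp here, fingertips above the shoulder) up to the top at 90 mm. Fits over the small one with 4 mm to spare round its stem. About 25 g, wall 2 mm. Point: on its axis, half-way up, 45 mm above the rim; z up along the stem.
- filter_large_mid (a point): White plastic filter funnel, the largest of the three thin-stemmed ones, mouth down, stem straight up. Mouth 125 mm across; 60-degree cone up to a shoulder 98 mm above the rim; straight stem 15 mm in diameter (grasp here, fingertips above the shoulder) up to the top at 130 mm. Fits over the medium one with 4 mm to spare round its stem. About 60 g, wall 2 mm. Point: on its axis, half-way up, 65 mm above the rim; z up along the stem.
- powder_small_mid (a point): White plastic powder funnel, the smaller of the two thick-stemmed ones, mouth down, stem straight up. Mouth 50 mm across; 60-degree cone up to a shoulder 31 mm above the rim; straight stem 18 mm in diameter (grasp here, fingertips above the shoulder) up to the top at 59 mm. About 18 g, wall 2 mm. Point: on its axis, half-way up, 29.5 mm above the rim; z up along the stem.
- powder_large_mid (a point): White plastic powder funnel, the larger of the two thick-stemmed ones, mouth down, stem straight up. Mouth 100 mm across; 60-degree cone up to a shoulder 64 mm above the rim; straight stem 30 mm in diameter (grasp here, fingertips above the shoulder) up to the top at 94 mm. Fits over the small one with 5 mm to spare round its stem. About 40 g, wall 2 mm. Point: on its axis, half-way up, 47 mm above the rim; z up along the stem.
- bay_wide (a point): Centre of the floor of the wide bay (150 mm square inside) of the light-blue storage tray, which does not move. Tray 158 x 284 mm outside, walls 4 mm thick and 45 mm high, floor 4 mm above the bench; a divider 4 mm thick, 41 mm high parts the bays. Origin on the floor surface; x, y along the tray's walls, narrow bay to -y, z up.
- bay_narrow (a point): Centre of the floor of the narrow bay (150 x 122 mm inside, x by y) of the same tray, 140 mm from the centre of the wide bay. Origin on the floor surface; axes as for the wide bay, which lies to +y.
- beaker_mid (a point): Bystander: small clear plastic beaker, 46 mm across the rim, 60 mm tall, standing. This point is half-way up. Leave it alone.
- paper_box_mid (a point): Bystander: round cardboard filter-paper box, 83 mm across, 26 mm high. This point is at its centre. Leave it alone.

How it is judged:
By the outcome, as a careful person would: the job done as asked, in the order asked, and still so for the second after the job is handed in, with the robot touching nothing.
It also fails if it takes over 120 s, if anything falls off the work surface, if the arm or the gripper's body presses on something with over 40 N, if the wrist force passes 120 N, or if a joint passes its speed limit or range.

## Working session

There is one attempt and no reset: what is moved stays moved. The work goes in short steps, Python scripts to look and compute and a tool call to move; the robot and the scene stay as the last step left them, time stands still between calls to the robot, and variables do not carry over. Pictures are saved under pics/ and viewed, and the job is handed in when it is done.

Besides the shell and the picture viewer there is one more tool, called in YAML: its name, and indented under it one key for each argument. carry_out: Moves the arm, as the interface text tells. Its arguments: {"type":"object","properties":{"motion":{"type":"array"},"grip_force":{"type":"number"}},"required":["motion"]}

```bash
mkdir -p pics; python3 - <<'E'
from bench import bot
import cv2
s=bot.get_state();print(s)
for n in("scene","top","wrist"):
    im=bot.read_camera(n);cv2.imwrite(f"pics/{n}0.png",im[:,:,::-1]);print(n,bot.calibration(n))
    for t in ["filter_small_mid","filter_medium_mid","filter_large_mid","powder_small_mid","powder_large_mid","beaker_mid","paper_box_mid"]:
        if n!="wrist":print(t,[(round(b["score"],2),[round(v) for v in b["box"]]) for b in bot.boxes_of(n,t)][:3])
print(bot.get_state()["time"])
E
```

```text
{'time': 0.0, 'joints': array([-6.60034190e+01,  5.01064585e+00,  1.00347665e+01,  9.51002379e+01,
       -5.61777576e-04,  9.00012738e+01]), 'joint_vel': array([ 0.03383483, -0.00954505, -0.00874487,  0.01585055, -0.03361941,
        0.00360099]), 'effort': array([ 4.80457194e-03, -5.20392787e+01,  4.64797533e+01,  1.67707651e-02,
        2.31614549e-04,  2.83301063e-05]), 'ee_pos': array([ 0.22357779, -0.50225147,  0.23059023]), 'tool_rot': array([[ 9.13578763e-01,  4.06661458e-01, -5.49233286e-04],
       [ 4.06661829e-01, -9.13577963e-01,  1.20968688e-03],
       [-9.83439564e-06, -1.32849646e-03, -9.99999117e-01]]), 'contact_force': array([ 0.07281829, -0.93018215, -0.54745214]), 'wrist_torque': array([ 0.00136166, -0.03315009,  0.01119763]), 'finger_gap': 0.08536487563042838}
scene {'fov_y': 46.57681017147612, 'cx': 322.11768347571547, 'cy': 198.8472939381227, 'rvec': array([ 2.12281123,  0.53474368, -0.2998134 ]), 'tvec': array([-0.46740621, -0.06057854,  1.36487125])}
filter_small_mid [(0.75, [197, 295, 214, 320]), (0.59, [341, 147, 354, 167]), (0.52, [244, 319, 287, 366])]
f
[... 376 characters left out ...]
3202437367415, 'rvec': array([ 2.13334885, -2.14821823,  0.15521516]), 'tvec': array([-3.92279013e-04,  5.57833366e-01,  1.09903249e+00])}
filter_small_mid [(0.57, [441, 231, 456, 246])]
filter_medium_mid [(0.92, [240, 235, 272, 263])]
filter_large_mid [(0.74, [353, 223, 400, 269])]
powder_small_mid [(0.67, [178, 239, 198, 259])]
powder_large_mid [(0.68, [296, 233, 337, 267])]
beaker_mid [(0.77, [173, 176, 190, 196])]
paper_box_mid [(0.67, [429, 166, 465, 202]), (0.62, [358, 223, 397, 269])]
wrist {'fov_y': 71.02522929284578, 'cx': 318.12016567562694, 'cy': 194.28691011528434, 'rvec': array([-2.40828218,  1.56335803,  0.24649649]), 'tvec': array([-0.55045039, -0.04085851,  0.38099375])}
0.85
```

View pics/scene0.png

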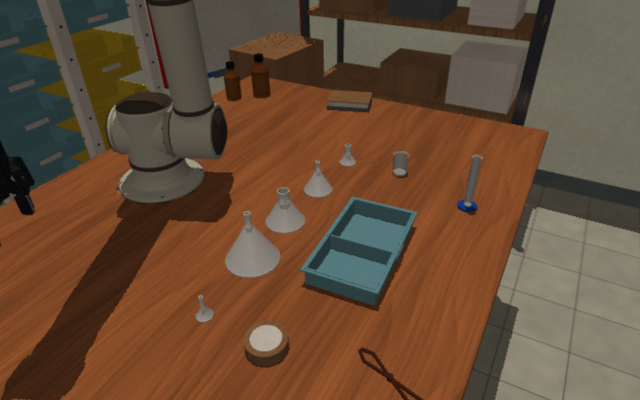

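View pics/top0.png

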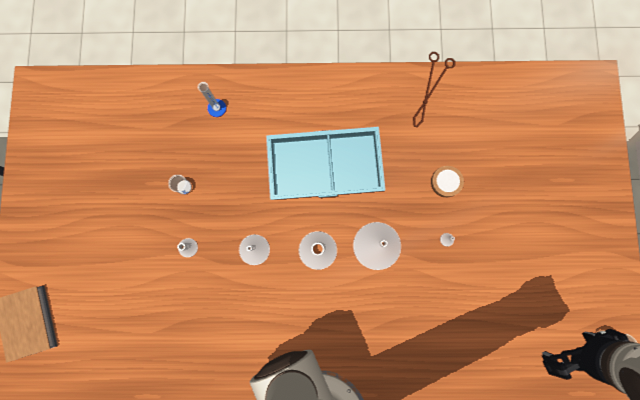

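View pics/wrist0.png

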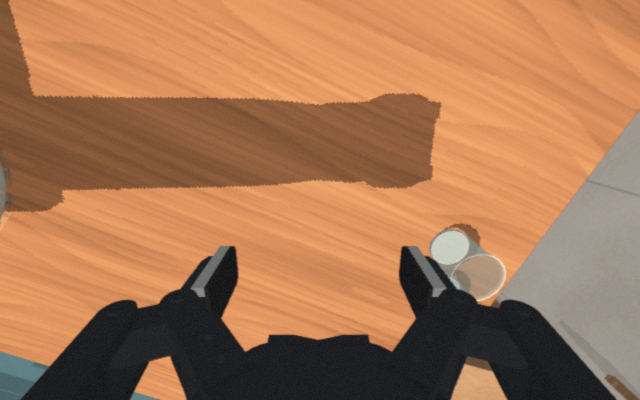

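The scene shows five white funnels in a row, from (347,155) to (204,308). The tray is at (360,245), the beaker at (400,163) and the paper box at (266,345). In the top view the row is at x = 187, 254, 317, 377 and 447 with y ≈ 245, and the tray spans (267–385, 128–198). The network boxes match these. Next I'll fit funnel silhouettes and the tray corners in both cameras.

```bash
cat > h.py <<'E'
import numpy as np,cv2
from bench import bot
from scipy.optimize import minimize
F={'filter_small':(35,26,9,54),'filter_medium':(80,62,12,90),'filter_large':(125,98,15,130),'powder_small':(50,31,18,59),'powder_large':(100,64,30,94)}
def proj(c,P):
    f=200/np.tan(np.radians(c['fov_y'])/2);K=np.array([[f,0,c['cx']],[0,f,c['cy']],[0,0,1]])
    return cv2.projectPoints(np.asarray(P,float).reshape(-1,3),np.array(c['rvec']),np.array(c['tvec']),K,None)[0][:,0]
def ray(c,uv,z):
    f=200/np.tan(np.radians(c['fov_y'])/2);R=cv2.Rodrigues(np.array(c['rvec']))[0];o=-R.T@np.array(c['tvec'])
    d=R.T@np.array([(uv[0]-c['cx'])/f,(uv[1]-c['cy'])/f,1]);return o+d*(z-o[2])/d[2]
a=np.linspace(0,2*np.pi,60,endpoint=False)
def circ(x,y,r,z):return np.c_[x+r*np.cos(a),y+r*np.sin(a),0*a+z]
def sil(c,n,x,y,z0=0,S=8,shape=(400,640),roi=None):
    D,hs,d,ht=[v/1000 for v in F[n]];m=np.zeros((roi[3]*S,roi[2]*S),np.uint8)
    for r1,z1,r2,z2 in((D/2,0,d/2,hs),(d/2,hs,d/2,ht)):
        p=proj(c,np.r_[circ(x,y,r1,z0+z1),circ(x,y,r2,z0+z2)])
        p=((p-roi[:2]+.5)*S).astype(np.float32)
        cv2.fillConvexPoly(m,cv2.convexHull(p).astype(np.int32),255)
    return cv2.resize(m,(roi[2],roi[3]),interpolation=cv2.INTER_AREA)/255.
E
cat > m1.py <<'E'
from h import *
ims={n:cv2.imread(f'pics/{n}0.png') for n in('top','scene')};C={n:bot.calibration(n) for n in ims}
bx={'top':{'filter_small':[441,231,456,246],'filter_medium':[240,235,272,263],'filter_large':[353,223,400,269],'powder_small':[178,239,198,259],'powder_large':[296,233,337,267]},
'scene':{'filter_small':[197,295,214,320],'filter_medium':[304,160,334,198],'filter_large':[227,212,280,275],'powder_small':[341,147,355,167],'powder_large':[269,184,302,232]}}
for n in F:
    out=[];data=[]
    for cn in('top','scene'):
        b=bx[cn][n];roi=(b[0]-4,b[1]-4,b[2]-b[0]+8,b[3]-b[1]+8)
        im=ims[cn][roi[1]:roi[1]+roi[3],roi[0]:roi[0]+roi[2]].astype(float)
        sat=(im.max(2)-im.min(2))/(im.max(2)+1);m=(1-np.clip((sat-.15)/.35,0,1))*(im.max(2)>60)
        data.append((C[cn],roi,m))
    x0=ray(C['top'],[(bx['top'][n][0]+bx['top'][n][2])/2,(bx['top'][n][1]+bx['top'][n][3])/2],F[n][1]/3000)[:2]
    for sel in([0],[1],[0,1]):
        f=lambda p:sum(np.abs(sil(data[i][0],n,*p,roi=data[i][1])-data[i][2]).sum() for i in sel)
        r=minimize(f,x0,method='Nelder-Mead',options=dict(initial_simplex=[x0,x0+[.01,0],x0+[0,.01]],xatol=1e-4));out.append((np.round(r.x,4),round(r.fun,1)))
    print(n,out)
E
python3 m1.py
python3 - <<'E'
import cv2
i=cv2.imread('pics/top0.png');j=cv2.resize(i[115:215,250:400],None,fx=5,fy=5,interpolation=cv2.INTER_CUBIC);cv2.imwrite('pics/tray.png',j)
i=cv2.imread('pics/scene0.png');j=cv2.resize(i[190:310,295:425],None,fx=5,fy=5,interpolation=cv2.INTER_CUBIC);cv2.imwrite('pics/tray2.png',j)
E
```

```text
filter_small [(array([ 0.4525, -0.345 ]), np.float64(6.4)), (array([ 0.454 , -0.3478]), np.float64(17.6)), (array([ 0.4536, -0.3472]), np.float64(45.4))]
filter_medium [(array([0.4295, 0.1635]), np.float64(16.5)), (array([0.4316, 0.1597]), np.float64(21.0)), (array([0.4297, 0.1631]), np.float64(76.2))]
filter_large [(array([ 0.4376, -0.1603]), np.float64(27.2)), (array([ 0.4395, -0.1634]), np.float64(412.2)), (array([ 0.4382, -0.1617]), np.float64(511.8))]
powder_small [(array([0.4362, 0.3394]), np.float64(14.2)), (array([0.438, 0.335]), np.float64(17.2)), (array([0.4362, 0.3387]), np.float64(52.3))]
powder_large [(array([ 0.4269, -0.004 ]), np.float64(83.8)), (array([ 0.4285, -0.0075]), np.float64(42.3)), (array([ 0.4271, -0.0045]), np.float64(178.9))]
```

View pics/tray.png

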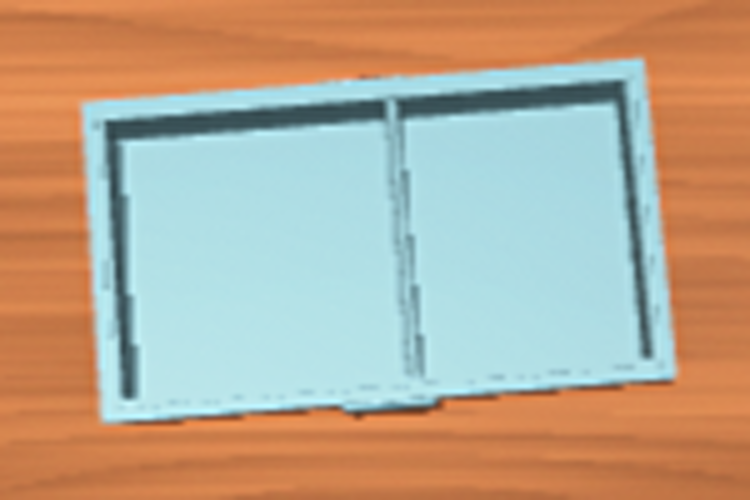

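View pics/tray2.png

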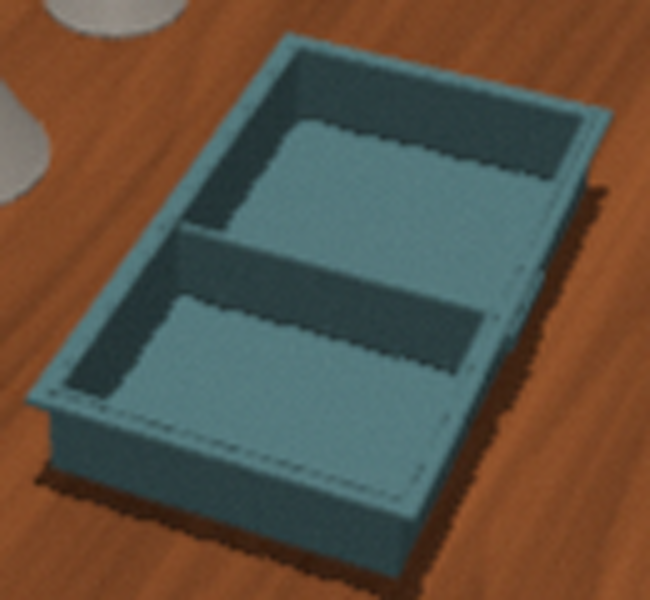

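The crops show a tray with a slim rim lip. In the top crop its rim corners are (82,103), (643,60), (676,378) and (103,422). In the scene crop they are (290,35), (612,112), (418,517) and (30,400). I'll fit the pose to these.

```bash
cat > tray.py <<'E'
from h import *
from scipy.optimize import least_squares
C={n:bot.calibration(n) for n in('top','scene')}
# corner order: (+x,+y),(+x,-y),(-x,-y),(-x,+y)
T=np.array([[82,103],[643,60],[676,378],[103,422]])/5+[250,115]-.4
S=np.array([[612,112],[418,517],[30,400],[290,35]])/5+[295,190]-.4
S=S[[0,1,2,3]]
def pts(p,z=.045):
    L=p[3];s=np.array([[1,1],[1,-1],[-1,-1],[-1,1]])*[.079+L,.142+L];R=np.array([[np.cos(p[2]),-np.sin(p[2])],[np.sin(p[2]),np.cos(p[2])]])
    return np.c_[s@R.T+p[:2],np.full(4,z)]
for sel in('top',),('scene',),('top','scene'):
  for z in(.045,.049):
    f=lambda p:np.concatenate([(proj(C[k],pts(p,z))-(T if k=='top' else S)).ravel() for k in sel])
    r=least_squares(f,[.64,0,.05,0]);p=r.x
    e=np.array([-np.sin(p[2]),np.cos(p[2])])
    # centre of tray local y: walls 4, wide 150, div 4, narrow 122 -> wide centre at 142-4-75=63, narrow -142+4+61=-77
    print(sel,z,p.round(4),np.degrees(p[2]).round(2),'rms',np.sqrt(np.mean(r.fun**2)).round(2),'wide',(p[:2]+e*.063).round(4),'narrow',(p[:2]-e*.077).round(4))
    if z==.045: print(f(p).round(1))
E
python3 tray.py
```

```text
('top',) 0.045 [ 0.6524 -0.0249  0.0713  0.0065] 4.08 rms 0.07 wide [0.648  0.0379] narrow [ 0.6579 -0.1017]
[ 0.1 -0.   0.  -0.  -0.1 -0.  -0.1  0.1]
('top',) 0.049 [ 0.6515 -0.0249  0.0713  0.0061] 4.08 rms 0.07 wide [0.647 0.038] narrow [ 0.657  -0.1017]
('scene',) 0.045 [ 0.657  -0.0302  0.0748  0.0057] 4.29 rms 0.21 wide [0.6523 0.0326] narrow [ 0.6628 -0.107 ]
[ 0.1 -0.1 -0.2  0.3  0.3 -0.1 -0.2 -0.1]
('scene',) 0.049 [ 0.6589 -0.0346  0.0751  0.0051] 4.31 rms 0.23 wide [0.6542 0.0282] narrow [ 0.6647 -0.1114]
('top', 'scene') 0.045 [ 0.6546 -0.0266  0.074   0.0065] 4.24 rms 0.84 wide [0.6499 0.0362] narrow [ 0.6603 -0.1034]
[ 0.7 -0.6  0.5 -0.9  0.6 -1.   0.7 -0.6  0.1 -1.2 -0.4 -0.9 -0.4 -1.5
 -0.6 -1.3]
('top', 'scene') 0.049 [ 0.6548 -0.0281  0.0747  0.0063] 4.28 rms 1.43 wide [0.6501 0.0348] narrow [ 0.6606 -0.1049]
```

```bash
cat >> h.py <<'E'
def plan(x,y,z,yaw=None):
    s=bot.get_state();R=s['tool_rot'];d=R.T@(np.array([x,y,z])-s['ee_pos'])
    cur=np.degrees(np.arctan2(R[1,0],R[0,0]))
    roll=0 if yaw is None else -np.radians((yaw-cur+180)%360-180)
    print('shift',d.round(4),'roll',round(float(roll),4),'rows>=',np.ceil(max(np.linalg.norm(d)/.05,abs(roll)/.1499)),'yaw',cur.round(2),'at',s['ee_pos'].round(4))
E
python3 -c "
from h import *
plan(.4535,-.346,.2,94)"
```

```text
shift [ 0.2736 -0.0495  0.0313] roll -1.2218 rows>= 9.0 yaw 23.99 at [ 0.2237 -0.5025  0.2313]
```

carry_out:
  motion: [0.2736,-0.0495,0.031,-1.222,0.05,0.2736,-0.0495,0.031,-1.222,0.05,0.2736,-0.0495,0.031,-1.222,0.05,0.2736,-0.0495,0.031,-1.222,0.05,0.2736,-0.0495,0.031,-1.222,0.05,0.2736,-0.0495,0.031,-1.222,0.05,0.2736,-0.0495,0.031,-1.222,0.05,0.2736,-0.0495,0.031,-1.222,0.05,0.2736,-0.0495,0.031,-1.222,0.05,0.2736,-0.0495,0.031,-1.222,0.05,0.2736,-0.0495,0.031,-1.222,0.05,0.2736,-0.0495,0.031,-1.222,0.05]

```text
time: 2.05
ee_pos: [0.4533, -0.3462, 0.2004]
tool_rot: [[-0.067, 0.998, 0.0], [0.998, 0.067, -0.0], [-0.0, 0.0, -1.0]]
contact_force: [0.6, 0.5, 0.6]
finger_gap: 0.0501
```

```bash
cat > w.py <<'E'
import sys
from h import *
c=bot.calibration('wrist');im=bot.read_camera('wrist');cv2.imwrite(f'pics/{sys.argv[1]}.png',im[:,:,::-1])
s=bot.get_state();print(s['ee_pos'].round(4),s['finger_gap'].round(4),s['contact_force'].round(2),s['time'])
if len(sys.argv)>2:
    n=sys.argv[2]
    print([(round(b["score"],2),[round(v) for v in b["box"]]) for b in bot.boxes_of('wrist',n+'_mid')][:2])
    x,y=float(sys.argv[3]),float(sys.argv[4]);z0=float(sys.argv[5]) if len(sys.argv)>5 else 0
    D,hs,d,ht=[v/1000 for v in F[n]]
    j=im[:,:,::-1].copy()
    for r,z in((D/2,0),(d/2,hs),(d/2,ht)):cv2.polylines(j,[proj(c,circ(x,y,r,z0+z)).astype(np.int32)],1,(0,0,255),1)
    cv2.imwrite(f'pics/{sys.argv[1]}.png',j)
E
python3 w.py w1 filter_small .4535 -.346
```

```text
Traceback (most recent call last):
  File "w.py", line 4, in <module>
    s=bot.get_state();print(s['ee_pos'].round(4),s['finger_gap'].round(4),s['contact_force'].round(2),s['time'])
                                                 ^^^^^^^^^^^^^^^^^^^^^
AttributeError: 'float' object has no attribute 'round'
```

View pics/w1.png

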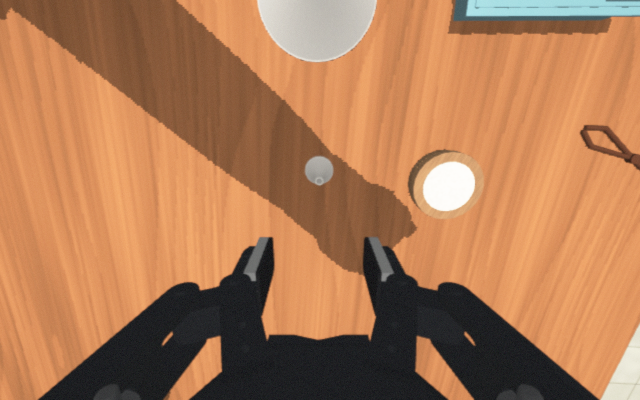

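The wrist view shows the small funnel at (319,170), in line with the jaw centre. I'll overlay the model to check.

```bash
sed -i "s/s\['finger_gap'\].round(4)/round(s['finger_gap'],4)/" h.py w.py; python3 w.py w2 filter_small .4535 -.346; python3 - <<'E'
import cv2
i=cv2.imread('pics/w2.png');cv2.imwrite('pics/w2c.png',cv2.resize(i[130:210,270:370],None,fx=6,fy=6))
E
```

```text
[ 0.4534 -0.3462  0.2003] 0.0499 [-0.46 -0.    0.39] 2.15
[(0.57, [306, 158, 332, 183])]
```

View pics/w2c.png

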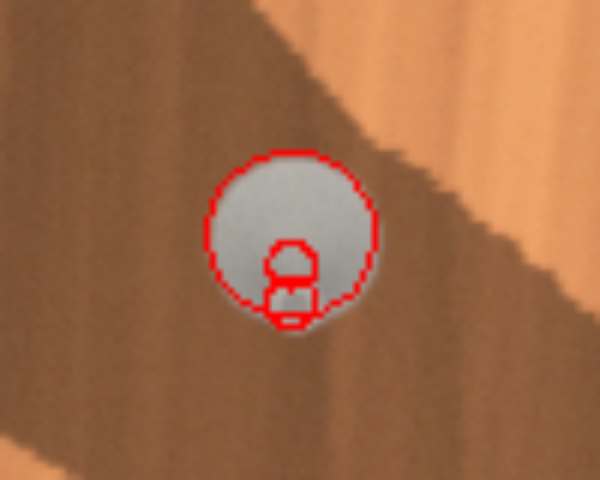

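The overlay matches to about 1 mm, so I'll descend and grip.

carry_out:
  motion: [0,0,0.04,0,0.05,0,0,0.08,0,0.05,0,0,0.12,0,0.05,0,0,0.15,0,0.05,0,0,0.169,0,0.05,0,0,0.169,0,0.05,0,0,0.169,0,0.02,0,0,0.169,0,0,0,0,0.169,0,0,0,0,0.169,0,0,0,0,0.169,0,0,0,0,0.169,0,0]
  grip_force: 25

```text
time: 3.4
ee_pos: [0.4542, -0.3466, 0.0329]
tool_rot: [[-0.07, 0.998, 0.002], [0.998, 0.07, -0.002], [-0.002, 0.002, -1.0]]
contact_force: [-0.5, -0.2, 7.0]
finger_gap: 0.0079
```

```bash
python3 w.py w3 filter_small .4535 -.346
```

```text
[ 0.4542 -0.3466  0.0329] 0.0078 [-0.04 -0.15  5.87] 3.45
[(0.79, [293, 202, 343, 276])]
```

View pics/w3.png

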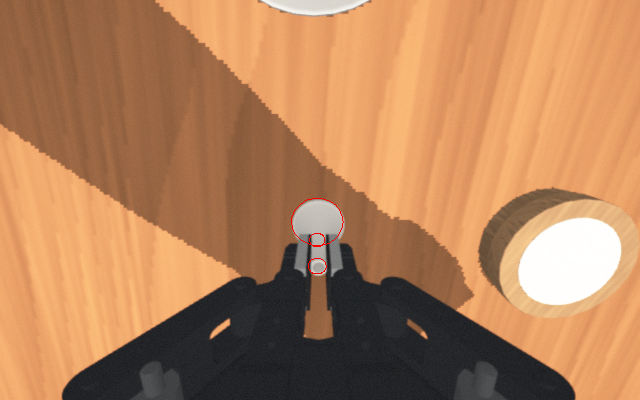

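Gripped, with the gap at 7.8 mm on the 9 mm stem. The fingertips rest lightly on the shoulder at about 6 N. I'll lift and check.

carry_out:
  motion: [0,0,-0.01,0,0,0,0,-0.03,0,0,0,0,-0.06,0,0,0,0,-0.09,0,0,0,0,-0.12,0,0,0,0,-0.12,0,0,0,0,-0.12,0,0]

```text
time: 4.2
ee_pos: [0.4538, -0.3462, 0.1524]
tool_rot: [[-0.07, 0.998, 0.001], [0.998, 0.07, -0.001], [-0.001, 0.001, -1.0]]
contact_force: [-0.3, 0.4, -0.5]
finger_gap: 0.0076
```

```bash
python3 w.py w4 filter_small .4535 -.346 .12
python3 -c "
from h import *
plan(.65,.036,.15,94)
plan(.65,.036,.037,94)"
```

```text
[ 0.4534 -0.3459  0.1512] 0.0074 [ 0.16 -0.09  0.13] 4.25
[(0.65, [292, 202, 345, 277])]
shift [0.367  0.2231 0.0006] roll 0.0002 rows>= 9.0 yaw 94.01 at [ 0.4532 -0.3457  0.1505]
shift [0.3669 0.2232 0.1136] roll 0.0002 rows>= 9.0 yaw 94.01 at [ 0.4532 -0.3457  0.1505]
```

View pics/w4.png

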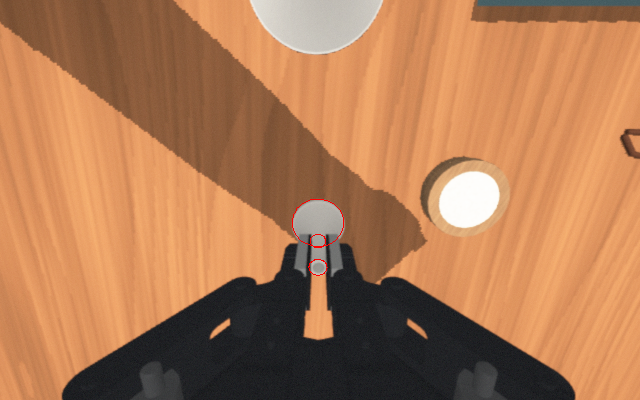

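carry_out:
  motion: [0.037,0.022,0,0,0,0.078,0.047,0,0,0,0.119,0.072,0,0,0,0.16,0.097,0,0,0,0.2,0.122,0,0,0,0.24,0.146,0,0,0,0.28,0.17,0,0,0,0.32,0.194,0,0,0,0.35,0.213,0,0,0,0.367,0.223,0,0,0,0.367,0.223,0,0,0,0.367,0.223,0,0,0]

```text
time: 5.5
ee_pos: [0.6497, 0.0352, 0.1504]
tool_rot: [[-0.07, 0.998, -0.002], [0.998, 0.07, -0.001], [-0.0, -0.002, -1.0]]
contact_force: [-0.9, 0.6, 0.2]
finger_gap: 0.0078
```

```bash
python3 w.py w5 filter_small .65 .036 .004
python3 -c "
from h import *
plan(.65,.036,.0365,94)"
```

```text
[0.6497 0.0346 0.1508] 0.0079 [-0.66 -0.46  0.59] 5.55
[(0.92, [292, 203, 343, 275])]
shift [0.0016 0.0004 0.1147] roll -0.0011 rows>= 3.0 yaw 93.94 at [0.6498 0.0344 0.1512]
```

View pics/w5.png

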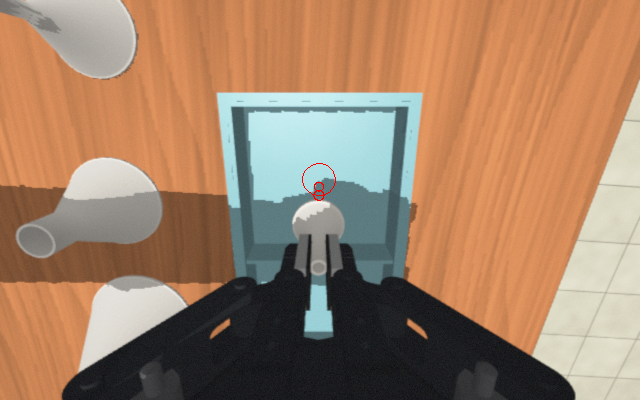

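The tray is seen squarely, with the wide-bay floor spanning u≈250–393 and its far edge at v≈111. I'll check the bay estimate in this view.

```bash
cat > tv.py <<'E'
from h import *
import sys
def bay(c,x,y,yaw,hx,hy,z):
    R=np.array([[np.cos(yaw),-np.sin(yaw)],[np.sin(yaw),np.cos(yaw)]])
    s=np.array([[1,1],[1,-1],[-1,-1],[-1,1]])*[hx,hy]
    return proj(c,np.c_[s@R.T+[x,y],np.full(4,z)])
c=bot.calibration('wrist');im=cv2.imread(f'pics/{sys.argv[1]}.png')
x,y=float(sys.argv[2]),float(sys.argv[3]);yaw=np.radians(4.2)
hy=.075 if sys.argv[4]=='w' else .061
for z,col in((.004,(0,0,255)),(.045,(0,255,255))):
    cv2.polylines(im,[bay(c,x,y,yaw,.075,hy,z).astype(np.int32)],1,col,1)
cv2.imwrite(f'pics/{sys.argv[1]}t.png',cv2.resize(im[60:320,180:460],None,fx=2.4,fy=2.2))
E
python3 tv.py w5 .65 .036 w
```

```text
(no output)
```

View pics/w5t.png

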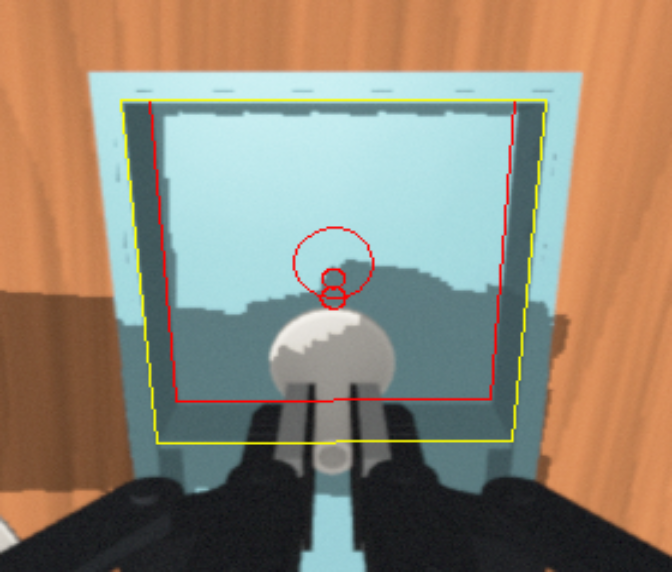

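The bay estimate fits within about 1 mm. I'll lower to the floor.

carry_out:
  motion: [0.0015,0.0005,0.04,0,0,0.0015,0.0005,0.08,0,0,0.0015,0.0005,0.1,0,0,0.0015,0.0005,0.109,0,0,0.0015,0.0005,0.1135,0,0,0.0015,0.0005,0.1145,0,0,0.0015,0.0005,0.1145,0,0]

```text
time: 6.3
ee_pos: [0.6514, 0.037, 0.0383]
tool_rot: [[-0.07, 0.998, 0.002], [0.998, 0.07, 0.0], [-0.0, 0.002, -1.0]]
contact_force: [-0.4, 0.3, 0.1]
finger_gap: 0.0076
```

```bash
python3 w.py w6 filter_small .6505 .036 .004
python3 -c "
from h import *
plan(.65,.036,.0355,94)"
```

```text
[0.6514 0.0371 0.0383] 0.0074 [-0.07  0.76  0.47] 6.35
[(0.85, [291, 202, 343, 277])]
shift [-0.0011 -0.0014  0.0027] roll 0.0001 rows>= 1.0 yaw 94.01 at [0.6514 0.0372 0.0382]
```

View pics/w6.png

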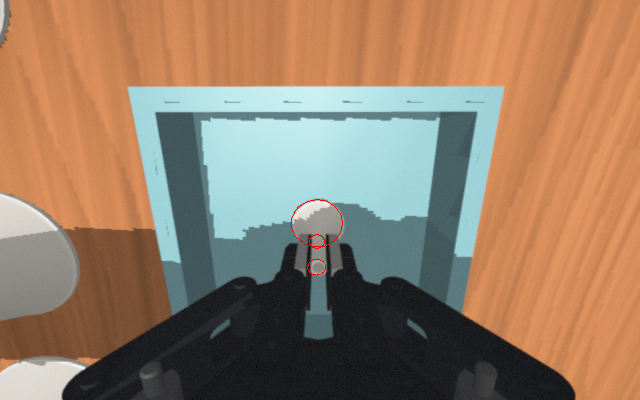

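The funnel is over the bay centre with no contact yet. I'll lower it the last few millimetres.

carry_out:
  motion: [-0.001,-0.001,0.001,0,0,-0.001,-0.001,0.002,0,0,-0.001,-0.001,0.003,0,0,-0.001,-0.001,0.003,0,0]

```text
time: 6.8
ee_pos: [0.6507, 0.0365, 0.0368]
tool_rot: [[-0.07, 0.998, 0.004], [0.998, 0.07, 0.001], [0.0, 0.004, -1.0]]
contact_force: [-4.0, 0.4, 16.0]
finger_gap: 0.0079
```

carry_out:
  motion: [0,0,-0.002,0,0,0,0,-0.002,0,0.03,0,0,-0.002,0,0.03,0,0,-0.002,0,0.03,0,0,-0.01,0,0.03,0,0,-0.04,0,0.03,0,0,-0.08,0,0.05,0,0,-0.13,0,0.05,0,0,-0.17,0,0.05,0,0,-0.17,0,0.05]

```text
time: 7.8
ee_pos: [0.6515, 0.0362, 0.2114]
tool_rot: [[-0.07, 0.998, 0.01], [0.998, 0.07, 0.001], [-0.0, 0.01, -1.0]]
contact_force: [0.9, -0.1, 0.8]
finger_gap: 0.05
```

```bash
python3 w.py w7 filter_small .65 .036 .004
python3 -c "
from h import *
plan(.4305,.1615,.2,94)"
python3 - <<'E'
import cv2
i=cv2.imread('pics/w7.png');cv2.imwrite('pics/w7c.png',cv2.resize(i[60:260,220:420],None,fx=3,fy=3))
E
```

```text
[0.651  0.0362 0.208 ] 0.0504 [-0.01 -0.21 -0.31] 7.85
[(0.84, [302, 157, 328, 181])]
shift [ 0.1404 -0.2105  0.0049] roll 0.0002 rows>= 6.0 yaw 94.01 at [0.6503 0.0362 0.2054]
```

View pics/w7c.png

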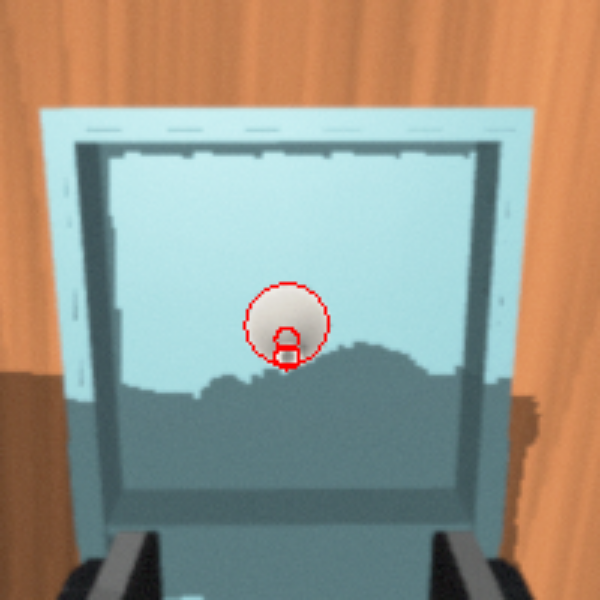

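The small funnel stands upright at about (0.650, 0.0355). Next is the medium one.

carry_out:
  motion: [0.03,-0.045,0,0,0.05,0.055,-0.085,0,0,0.05,0.08,-0.125,0,0,0.05,0.105,-0.16,0,0,0.05,0.125,-0.19,0,0,0.05,0.14,-0.21,0,0,0.05,0.14,-0.21,0,0,0.05,0.14,-0.21,0,0,0.05]

```text
time: 8.7
ee_pos: [0.4301, 0.1612, 0.2031]
tool_rot: [[-0.071, 0.997, -0.001], [0.997, 0.071, -0.0], [-0.0, -0.001, -1.0]]
contact_force: [0.9, 0.6, -0.7]
finger_gap: 0.05
```

```bash
python3 w.py w8 filter_medium .4305 .1615 0
python3 -c "
from h import *
plan(.4305,.1615,.069,94)"
python3 - <<'E'
import cv2
i=cv2.imread('pics/w8.png');cv2.imwrite('pics/w8c.png',cv2.resize(i[80:280,220:420],None,fx=3,fy=3))
E
```

```text
[0.4305 0.1609 0.203 ] 0.05 [0.17 0.86 0.16] 8.75
[(0.71, [288, 136, 353, 201])]
shift [ 8.000e-04 -1.000e-04  1.341e-01] roll -0.0002 rows>= 3.0 yaw 93.99 at [0.4308 0.1608 0.2031]
```

View pics/w8c.png

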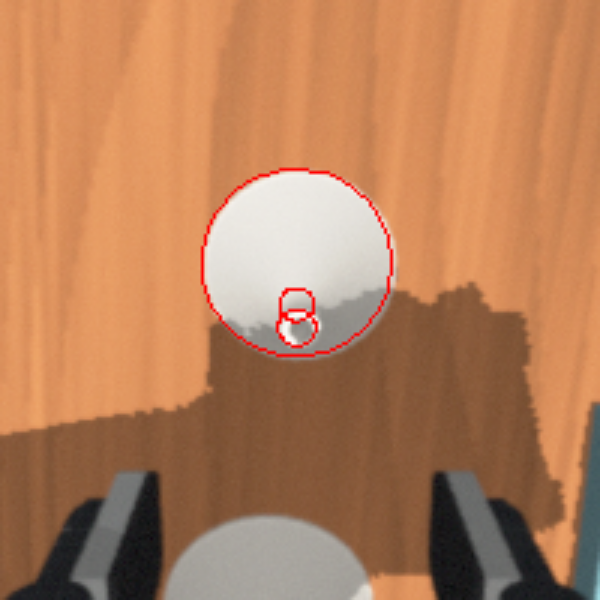

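The overlay matches, so I'll grasp.

carry_out:
  motion: [0,0,0.04,0,0.05,0,0,0.08,0,0.05,0,0,0.115,0,0.05,0,0,0.135,0,0.05,0,0,0.135,0,0.05,0,0,0.135,0,0.02,0,0,0.135,0,0,0,0,0.135,0,0,0,0,0.135,0,0,0,0,0.135,0,0]

```text
time: 9.8
ee_pos: [0.4315, 0.1614, 0.0702]
tool_rot: [[-0.07, 0.998, 0.003], [0.998, 0.07, 0.001], [0.0, 0.003, -1.0]]
contact_force: [1.0, -0.3, 6.8]
finger_gap: 0.0108
```

carry_out:
  motion: [0,0,-0.01,0,0,0,0,-0.03,0,0,0,0,-0.06,0,0,0,0,-0.1,0,0,0,0,-0.12,0,0,0,0,-0.12,0,0]

```text
time: 10.4
ee_pos: [0.4314, 0.1616, 0.1925]
tool_rot: [[-0.07, 0.998, 0.005], [0.998, 0.07, 0.002], [0.002, 0.005, -1.0]]
contact_force: [0.6, 0.4, -0.8]
finger_gap: 0.0109
```

```bash
python3 w.py w9 filter_medium .431 .161 .119
python3 -c "
from h import *
plan(.65,.0355,.185,94)"
```

```text
[0.4309 0.1614 0.1904] 0.0108 [ 0.16 -0.23 -1.17] 10.45
[(0.78, [270, 155, 372, 275])]
shift [-0.1408  0.2102  0.004 ] roll 0.0003 rows>= 6.0 yaw 94.02 at [0.4304 0.1612 0.189 ]
```

View pics/w9.png

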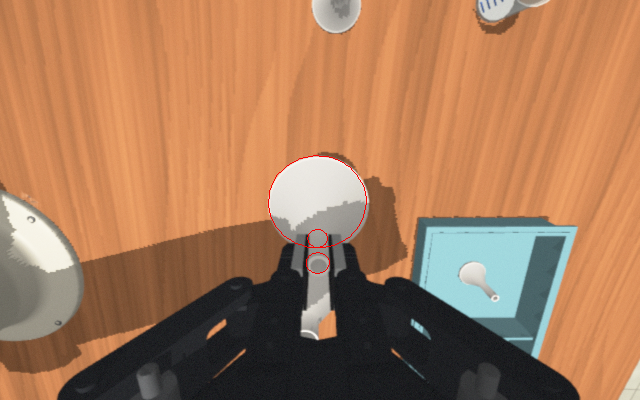

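The funnel is held straight, and the small one is visible in the tray at (475,275). I'll carry it over the bay.

carry_out:
  motion: [-0.025,0.04,0,0,0,-0.05,0.078,0,0,0,-0.075,0.115,0,0,0,-0.1,0.15,0,0,0,-0.123,0.184,0,0,0,-0.136,0.203,0,0,0,-0.141,0.21,0,0,0,-0.141,0.21,0,0,0,-0.141,0.21,0,0,0]

```text
time: 11.4
ee_pos: [0.6489, 0.0358, 0.1883]
tool_rot: [[-0.07, 0.998, -0.001], [0.998, 0.07, 0.0], [0.0, -0.001, -1.0]]
contact_force: [-0.6, 0.2, -0.4]
finger_gap: 0.011
```

```bash
python3 w.py w10 filter_medium .65 .0355 .119
python3 -c "
from h import *
plan(.65,.0355,.074,94)"
```

```text
[0.6489 0.036  0.1888] 0.0107 [-0.19  0.55  0.66] 11.45
[(0.59, [268, 157, 368, 277])]
shift [-0.0006  0.001   0.1152] roll 0.0011 rows>= 3.0 yaw 94.06 at [0.6489 0.036  0.1892]
```

View pics/w10.png

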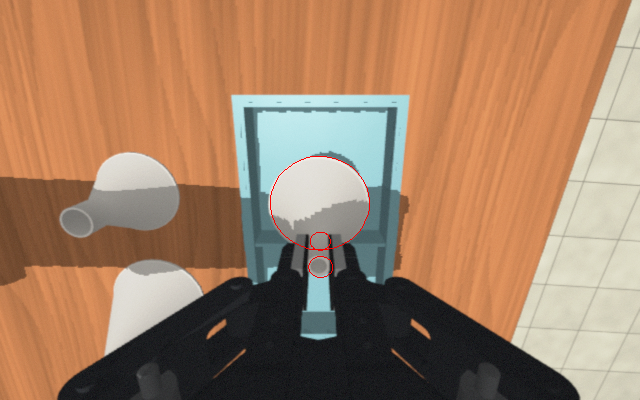

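The medium funnel is centred over the bay. I'll lower it slowly and watch the force.

carry_out:
  motion: [-0.0005,0.001,0.03,0,0,-0.0005,0.001,0.055,0,0,-0.0005,0.001,0.075,0,0,-0.0005,0.001,0.09,0,0,-0.0005,0.001,0.103,0,0,-0.0005,0.001,0.11,0,0,-0.0005,0.001,0.11,0,0]

```text
time: 12.2
ee_pos: [0.6505, 0.0349, 0.0782]
tool_rot: [[-0.07, 0.998, -0.001], [0.998, 0.07, -0.0], [0.0, -0.001, -1.0]]
contact_force: [-1.0, 0.4, 0.1]
finger_gap: 0.0109
```

carry_out:
  motion: [0,0,0.002,0,0,0,0,0.003,0,0,0,0,0.004,0,0,0,0,0.0045,0,0,0,0,0.0045,0,0]

```text
time: 12.7
ee_pos: [0.6509, 0.0347, 0.0744]
tool_rot: [[-0.07, 0.998, 0.0], [0.998, 0.07, 0.0], [0.0, 0.0, -1.0]]
contact_force: [-0.7, 0.1, -0.3]
finger_gap: 0.0109
```

carry_out:
  motion: [0,0,0.001,0,0,0,0,0.0015,0,0,0,0,0.002,0,0,0,0,0.002,0,0]

```text
time: 13.1
ee_pos: [0.6511, 0.0347, 0.0742]
tool_rot: [[-0.07, 0.998, 0.002], [0.998, 0.07, 0.0], [-0.0, 0.002, -1.0]]
contact_force: [-3.5, -1.4, 10.2]
finger_gap: 0.0113
```

The rim touches the floor at TCP z 0.0742 with 10 N, as expected. Releasing.

carry_out:
  motion: [0,0,-0.001,0,0,0,0,-0.001,0,0.03,0,0,-0.001,0,0.03,0,0,-0.001,0,0.03,0,0,-0.01,0,0.035,0,0,-0.04,0,0.04,0,0,-0.08,0,0.05,0,0,-0.12,0,0.05,0,0,-0.16,0,0.05,0,0,-0.16,0,0.05,0,0,-0.16,0,0.05]

```text
time: 14.2
ee_pos: [0.6514, 0.0348, 0.2339]
tool_rot: [[-0.07, 0.998, 0.003], [0.998, 0.07, 0.0], [-0.0, 0.003, -1.0]]
contact_force: [0.2, -0.1, -0.6]
finger_gap: 0.0504
```

```bash
python3 w.py w11 filter_medium .651 .035 .004
python3 -c "
from h import *
plan(.439,-.162,.23,94)"
python3 - <<'E'
import cv2
i=cv2.imread('pics/w11.png');cv2.imwrite('pics/w11c.png',cv2.resize(i[80:280,220:420],None,fx=3,fy=3))
E
```

```text
[0.6509 0.0348 0.2323] 0.0501 [-0.08 -0.82 -1.02] 14.25
[(0.72, [288, 135, 347, 195])]
shift [-0.1815 -0.2249  0.0017] roll 0.0002 rows>= 6.0 yaw 94.01 at [0.6506 0.0347 0.2314]
```

View pics/w11c.png

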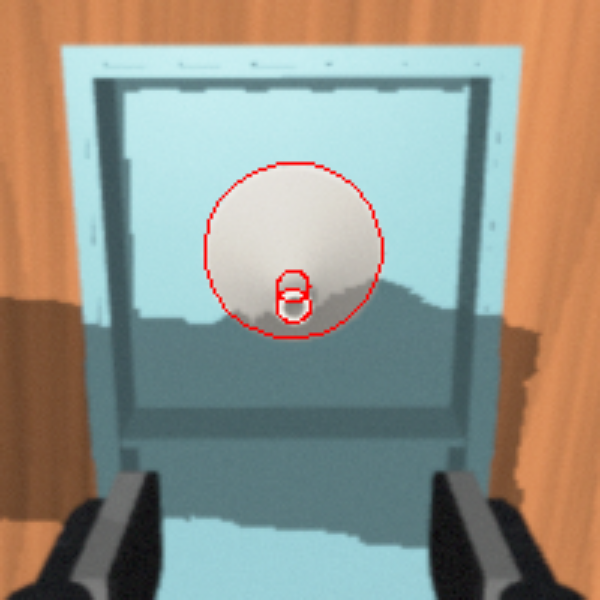

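The medium funnel is flat at (0.651, 0.035). Next is the large one.

carry_out:
  motion: [-0.025,-0.031,0,0,0.05,-0.055,-0.068,0,0,0.05,-0.085,-0.105,0,0,0.05,-0.115,-0.142,0,0,0.05,-0.145,-0.18,0,0,0.05,-0.17,-0.211,0,0,0.05,-0.1815,-0.225,0,0,0.05,-0.1815,-0.225,0,0,0.05,-0.1815,-0.225,0,0,0.05]

```text
time: 15.2
ee_pos: [0.4389, -0.1619, 0.2316]
tool_rot: [[-0.069, 0.998, -0.001], [0.998, 0.069, 0.001], [0.001, -0.001, -1.0]]
contact_force: [0.1, 0.9, -0.1]
finger_gap: 0.0505
```

```bash
python3 w.py w12 filter_large .439 -.162 0
python3 -c "
from h import *
plan(.439,-.162,.104,94)"
python3 - <<'E'
import cv2
i=cv2.imread('pics/w12.png');cv2.imwrite('pics/w12c.png',cv2.resize(i[80:280,220:420],None,fx=3,fy=3))
E
```

```text
[ 0.4393 -0.1616  0.2316] 0.0503 [0.8  1.37 0.32] 15.25
[(0.67, [272, 117, 367, 210])]
shift [-0.0006 -0.0005  0.1276] roll 0.0009 rows>= 3.0 yaw 94.05 at [ 0.4395 -0.1614  0.2316]
```

View pics/w12c.png

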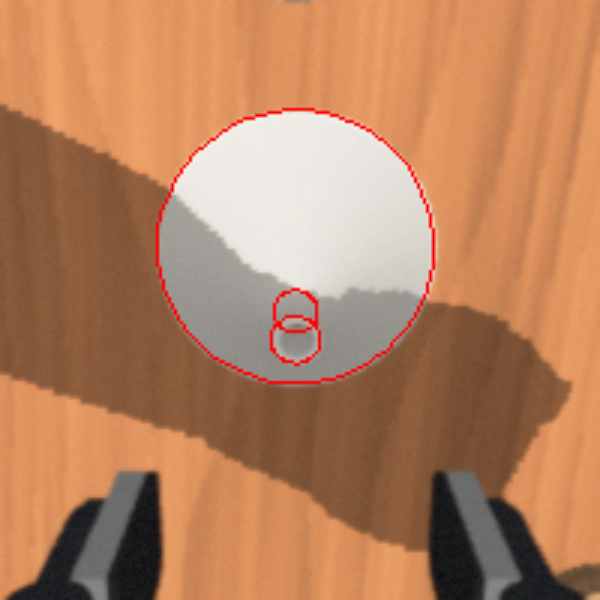

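carry_out:
  motion: [0,0,0.04,0,0.05,0,0,0.08,0,0.05,0,0,0.11,0,0.05,0,0,0.126,0,0.05,0,0,0.126,0,0.05,0,0,0.126,0,0.02,0,0,0.126,0,0,0,0,0.126,0,0,0,0,0.126,0,0,0,0,0.126,0,0]
  grip_force: 35

```text
time: 16.3
ee_pos: [0.4397, -0.1621, 0.1074]
tool_rot: [[-0.07, 0.998, 0.002], [0.998, 0.07, -0.0], [-0.0, 0.002, -1.0]]
contact_force: [0.2, 0.9, 6.2]
finger_gap: 0.0133
```

carry_out:
  motion: [0,0,-0.01,0,0,0,0,-0.03,0,0,0,0,-0.06,0,0,0,0,-0.1,0,0,0,0,-0.125,0,0,0,0,-0.13,0,0,0,0,-0.13,0,0]

```text
time: 17.0
ee_pos: [0.4393, -0.1622, 0.2369]
tool_rot: [[-0.07, 0.998, 0.001], [0.998, 0.07, -0.001], [-0.001, 0.001, -1.0]]
contact_force: [0.1, -0.5, -0.9]
finger_gap: 0.0138
```

```bash
python3 w.py w13 filter_large .4395 -.162 .13
python3 -c "
from h import *
plan(.651,.035,.237,94)"
```

```text
[ 0.439  -0.1621  0.2357] 0.0137 [ 0.11  0.28 -1.24] 17.05
[(0.56, [252, 124, 386, 280])]
shift [ 0.1817  0.2255 -0.0021] roll 0.0001 rows>= 6.0 yaw 94.0 at [ 0.4387 -0.162   0.2351]
```

View pics/w13.png

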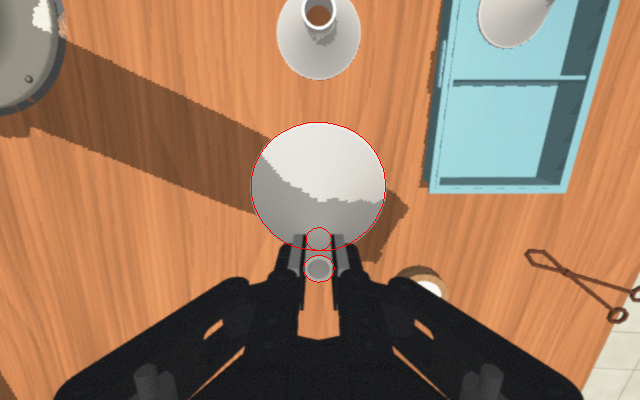

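carry_out:
  motion: [0.025,0.031,-0.002,0,0,0.055,0.068,-0.002,0,0,0.085,0.105,-0.002,0,0,0.115,0.142,-0.002,0,0,0.145,0.18,-0.002,0,0,0.17,0.211,-0.002,0,0,0.1815,0.2255,-0.002,0,0,0.1815,0.2255,-0.002,0,0,0.1815,0.2255,-0.002,0,0]

```text
time: 18.0
ee_pos: [0.6508, 0.0348, 0.2365]
tool_rot: [[-0.07, 0.998, -0.003], [0.998, 0.07, -0.0], [-0.0, -0.003, -1.0]]
contact_force: [0.3, -0.5, -0.5]
finger_gap: 0.0139
```

```bash
python3 w.py w14 filter_large .651 .035 .13
python3 -c "
from h import *
plan(.651,.035,.111,94)"
```

```text
[0.6506 0.0343 0.2373] 0.0138 [-0.22  0.02 -1.29] 18.05
[(0.95, [251, 124, 387, 281])]
shift [0.001  0.0006 0.1269] roll -0.0005 rows>= 3.0 yaw 93.97 at [0.6506 0.034  0.2379]
```

View pics/w14.png

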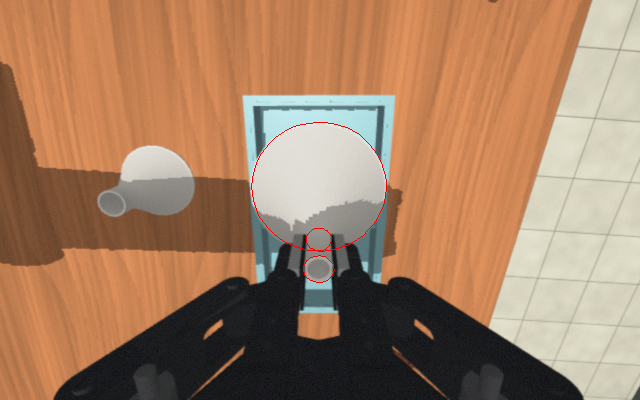

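The large funnel is held straight and centred. Lowering it.

carry_out:
  motion: [0.0005,0,0.03,0,0,0.0005,0,0.055,0,0,0.0005,0,0.08,0,0,0.0005,0,0.1,0,0,0.0005,0,0.114,0,0,0.0005,0,0.12,0,0,0.0005,0,0.123,0,0,0.0005,0,0.123,0,0]

```text
time: 18.9
ee_pos: [0.6515, 0.0351, 0.116]
tool_rot: [[-0.07, 0.998, 0.001], [0.998, 0.07, 0.0], [-0.0, 0.001, -1.0]]
contact_force: [1.0, 0.2, 0.2]
finger_gap: 0.0132
```

carry_out:
  motion: [0,0,0.002,0,0,0,0,0.0035,0,0,0,0,0.0045,0,0,0,0,0.0055,0,0,0,0,0.0055,0,0]

```text
time: 19.4
ee_pos: [0.6514, 0.0354, 0.1114]
tool_rot: [[-0.07, 0.998, 0.001], [0.998, 0.07, 0.0], [0.0, 0.001, -1.0]]
contact_force: [-3.5, 0.6, 8.2]
finger_gap: 0.0137
```

It touches down at 0.1114, which puts the rim at about 0.004. Releasing.

carry_out:
  motion: [0,0,-0.001,0,0,0,0,-0.001,0,0.035,0,0,-0.001,0,0.035,0,0,-0.001,0,0.035,0,0,-0.01,0,0.04,0,0,-0.04,0,0.05,0,0,-0.08,0,0.06,0,0,-0.11,0,0.06,0,0,-0.12,0,0.06,0,0,-0.12,0,0.06,0,0,-0.12,0,0.06]

```text
time: 20.5
ee_pos: [0.6512, 0.0353, 0.2286]
tool_rot: [[-0.07, 0.998, -0.001], [0.998, 0.07, -0.0], [0.0, -0.001, -1.0]]
contact_force: [-0.3, 0.1, -0.8]
finger_gap: 0.0602
```

```bash
python3 w.py w15 filter_large .6515 .0352 .004
python3 -c "
from h import *
plan(.437,.337,.2,94)"
python3 - <<'E'
import cv2
i=cv2.imread('pics/w15.png');cv2.imwrite('pics/w15c.png',cv2.resize(i[80:280,220:420],None,fx=3,fy=3))
E
```

```text
[0.6509 0.0353 0.228 ] 0.06 [-0.25 -0.34  0.07] 20.55
[(0.72, [272, 115, 364, 210])]
shift [ 0.3159 -0.1921  0.0284] roll 0.0002 rows>= 8.0 yaw 94.01 at [0.6508 0.0353 0.2279]
```

View pics/w15c.png

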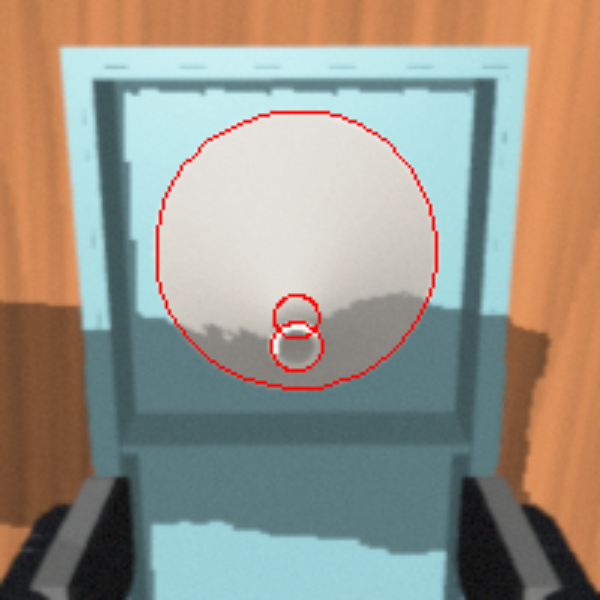

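The large funnel sits flat. Next is the small powder funnel.

carry_out:
  motion: [0.03,-0.018,0,0,0.06,0.07,-0.043,0,0,0.06,0.11,-0.067,0,0,0.06,0.15,-0.091,0,0,0.06,0.19,-0.116,0.01,0,0.06,0.23,-0.14,0.02,0,0.06,0.265,-0.161,0.028,0,0.06,0.3,-0.182,0.028,0,0.06,0.316,-0.192,0.028,0,0.06,0.316,-0.192,0.028,0,0.06,0.316,-0.192,0.028,0,0.06]

```text
time: 21.7
ee_pos: [0.4373, 0.3369, 0.2009]
tool_rot: [[-0.071, 0.997, -0.001], [0.997, 0.071, -0.001], [-0.001, -0.001, -1.0]]
contact_force: [-0.5, 0.6, -0.1]
finger_gap: 0.0597
```

```bash
python3 w.py w16 powder_small .437 .337 0
python3 -c "
from h import *
plan(.437,.337,.038,94)"
python3 - <<'E'
import cv2
i=cv2.imread('pics/w16.png');cv2.imwrite('pics/w16c.png',cv2.resize(i[80:280,220:420],None,fx=3,fy=3))
E
```

```text
[0.4378 0.3365 0.201 ] 0.0599 [ 1.24 -0.75  0.36] 21.75
[(0.79, [295, 151, 341, 191])]
shift [ 0.0009 -0.0009  0.1633] roll -0.0007 rows>= 4.0 yaw 93.96 at [0.4381 0.3363 0.2013]
```

View pics/w16c.png

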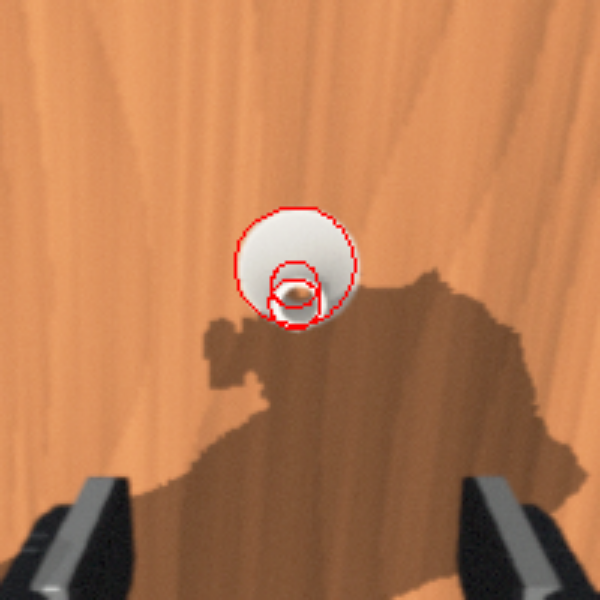

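carry_out:
  motion: [0,0,0.04,0,0.05,0,0,0.08,0,0.05,0,0,0.12,0,0.05,0,0,0.15,0,0.05,0,0,0.164,0,0.05,0,0,0.164,0,0.05,0,0,0.164,0,0.025,0,0,0.164,0,0.008,0,0,0.164,0,0.008,0,0,0.164,0,0.008,0,0,0.164,0,0.008]
  grip_force: 25

```text
time: 22.9
ee_pos: [0.4386, 0.3377, 0.0396]
tool_rot: [[-0.07, 0.998, 0.003], [0.998, 0.07, 0.002], [0.001, 0.003, -1.0]]
contact_force: [-0.2, -0.3, 6.2]
finger_gap: 0.017
```

carry_out:
  motion: [0,0,-0.01,0,0.008,0,0,-0.03,0,0.008,0,0,-0.07,0,0.008,0,0,-0.11,0,0.008,0,0,-0.15,0,0.008,0,0,-0.185,0,0.008,0,0,-0.2,0,0.008,0,0,-0.2,0,0.008]

```text
time: 23.7
ee_pos: [0.4383, 0.3376, 0.2412]
tool_rot: [[-0.07, 0.998, 0.004], [0.998, 0.07, 0.003], [0.003, 0.004, -1.0]]
contact_force: [1.0, 0.8, -0.9]
finger_gap: 0.0164
```

```bash
python3 w.py w17 powder_small .4385 .3375 .2
python3 -c "
from h import *
plan(.661,-.1035,.238,94)"
```

```text
[0.438  0.3374 0.239 ] 0.017 [ 0.52  0.16 -0.71] 23.75
[(0.61, [279, 189, 353, 284])]
shift [-0.4552  0.192  -0.0005] roll 0.0003 rows>= 10.0 yaw 94.02 at [0.4376 0.3371 0.2376]
```

View pics/w17.png

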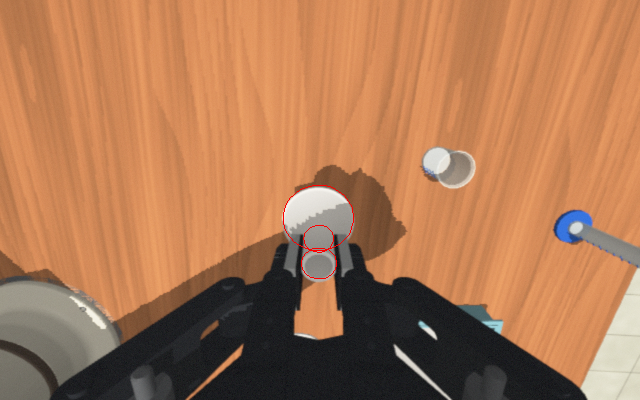

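carry_out:
  motion: [-0.03,0.013,0,0,0.008,-0.07,0.03,0,0,0.008,-0.115,0.0485,0,0,0.008,-0.16,0.0675,0,0,0.008,-0.205,0.0865,0,0,0.008,-0.25,0.1055,0,0,0.008,-0.295,0.1245,0,0,0.008,-0.34,0.1435,0,0,0.008,-0.385,0.1625,0,0,0.008,-0.425,0.179,0,0,0.008,-0.455,0.192,0,0,0.008,-0.455,0.192,0,0,0.008,-0.455,0.192,0,0,0.008]

```text
time: 25.1
ee_pos: [0.6606, -0.1039, 0.2356]
tool_rot: [[-0.069, 0.998, -0.003], [0.998, 0.069, 0.001], [0.001, -0.003, -1.0]]
contact_force: [-0.9, 0.5, -0.7]
finger_gap: 0.017
```

```bash
python3 w.py w18 powder_small .6605 -.1035 .004
python3 -c "
from h import *
plan(.6605,-.1035,.0435,94)"; python3 tv.py w18 .6605 -.1035 n
```

```text
[ 0.6605 -0.1031  0.2364] 0.0169 [0.61 0.36 0.04] 25.15
[(0.84, [281, 188, 355, 280])]
shift [-0.001   0.0002  0.1935] roll 0.0008 rows>= 4.0 yaw 94.05 at [ 0.6605 -0.1025  0.2371]
```

View pics/w18t.png

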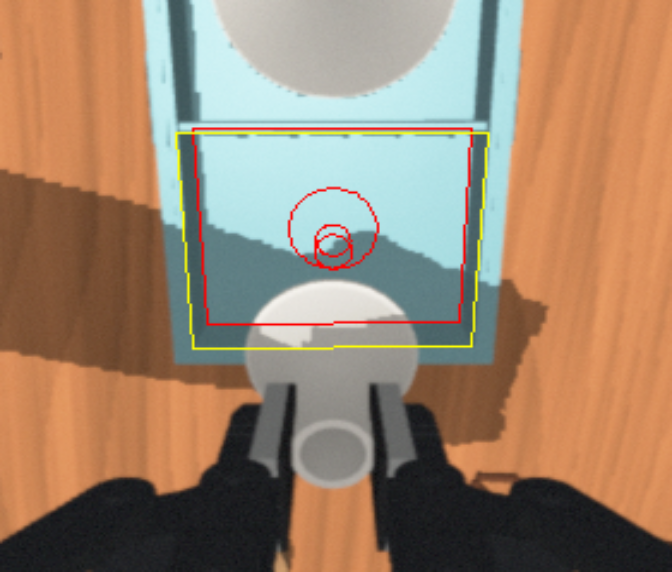

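```bash
python3 -c "
from h import *
c=bot.calibration('wrist');R=cv2.Rodrigues(np.array(c['rvec']))[0];o=-R.T@np.array(c['tvec']);s=bot.get_state();print(s['tool_rot'].T@(o-s['ee_pos']))"
```

```text
[ 7.72558423e-02 -1.17328847e-04 -1.43249834e-01]
```

Camera clearance is fine: it would sit at z 0.187 and the large stem tops out at 0.134. Lowering.

carry_out:
  motion: [-0.001,0,0.04,0,0.008,-0.001,0,0.08,0,0.008,-0.001,0,0.12,0,0.008,-0.001,0,0.15,0,0.008,-0.001,0,0.173,0,0.008,-0.001,0,0.184,0,0.008,-0.001,0,0.188,0,0.008,-0.001,0,0.188,0,0.008]

```text
time: 26.0
ee_pos: [0.6612, -0.1038, 0.0505]
tool_rot: [[-0.071, 0.998, 0.001], [0.998, 0.071, -0.0], [-0.0, 0.001, -1.0]]
contact_force: [-1.0, -0.3, 0.5]
finger_gap: 0.0169
```

carry_out:
  motion: [0,0,0.003,0,0.008,0,0,0.005,0,0.008,0,0,0.0065,0,0.008,0,0,0.0075,0,0.008,0,0,0.0075,0,0.008]

```text
time: 26.5
ee_pos: [0.6614, -0.1046, 0.0438]
tool_rot: [[-0.07, 0.998, 0.001], [0.998, 0.07, -0.0], [-0.0, 0.001, -1.0]]
contact_force: [-2.5, 0.8, 7.2]
finger_gap: 0.0167
```

On the floor: the rim works out at 0.0045. Releasing, and opening only to 40 mm.

carry_out:
  motion: [0,0,-0.001,0,0.008,0,0,-0.001,0,0.04,0,0,-0.001,0,0.04,0,0,-0.001,0,0.04,0,0,-0.01,0,0.04,0,0,-0.04,0,0.05,0,0,-0.08,0,0.06,0,0,-0.12,0,0.065,0,0,-0.16,0,0.065,0,0,-0.18,0,0.065,0,0,-0.18,0,0.065,0,0,-0.18,0,0.065]

```text
time: 27.7
ee_pos: [0.6613, -0.1044, 0.2225]
tool_rot: [[-0.07, 0.998, 0.001], [0.998, 0.07, -0.0], [-0.0, 0.001, -1.0]]
contact_force: [-0.3, 0.2, -0.8]
finger_gap: 0.0652
```

```bash
python3 w.py w19 powder_small .6613 -.1045 .004
python3 -c "
from h import *
plan(.4275,-.006,.2,94)"
python3 - <<'E'
import cv2
i=cv2.imread('pics/w19.png');cv2.imwrite('pics/w19c.png',cv2.resize(i[80:280,220:420],None,fx=3,fy=3))
E
```

```text
[ 0.6609 -0.1044  0.2214] 0.065 [ 0.02  0.21 -0.53] 27.75
[(0.6, [295, 147, 339, 190])]
shift [ 0.1144 -0.2257  0.0214] roll 0.0002 rows>= 6.0 yaw 94.01 at [ 0.6607 -0.1043  0.2209]
```

View pics/w19c.png

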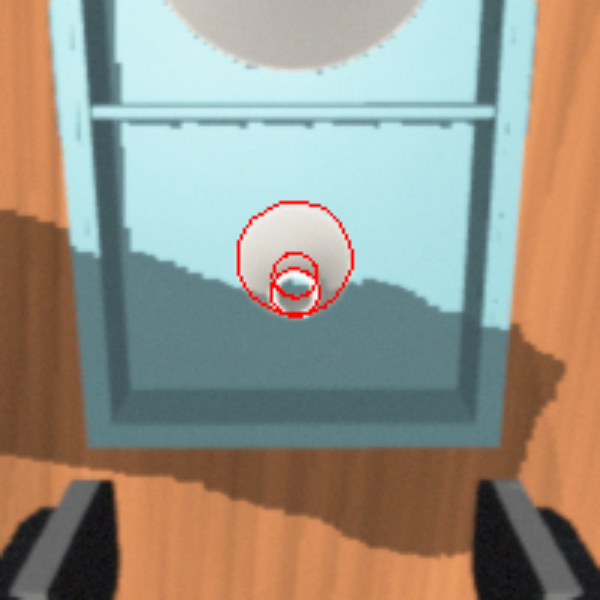

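The small powder funnel is upright at about (0.661, -0.1045). Last is the large powder funnel.

carry_out:
  motion: [0.017,-0.034,0.005,0,0.065,0.037,-0.073,0.01,0,0.065,0.057,-0.113,0.015,0,0.065,0.077,-0.152,0.021,0,0.065,0.097,-0.191,0.021,0,0.065,0.1145,-0.226,0.021,0,0.065,0.1145,-0.226,0.021,0,0.065,0.1145,-0.226,0.021,0,0.065]

```text
time: 28.6
ee_pos: [0.427, -0.0057, 0.2008]
tool_rot: [[-0.071, 0.997, 0.0], [0.997, 0.071, -0.0], [-0.0, 0.0, -1.0]]
contact_force: [0.5, 0.0, 0.8]
finger_gap: 0.0649
```

```bash
python3 w.py w20 powder_large .4275 -.006 0
python3 -c "
from h import *
plan(.4275,-.006,.0715,94)"
python3 - <<'E'
import cv2
i=cv2.imread('pics/w20.png');cv2.imwrite('pics/w20c.png',cv2.resize(i[80:280,220:420],None,fx=3,fy=3))
E
```

```text
[ 0.4277 -0.006   0.2007] 0.0646 [ 1.05 -1.05  0.11] 28.65
[(0.68, [278, 132, 359, 212])]
shift [ 0.0002 -0.0004  0.1292] roll 0.0001 rows>= 3.0 yaw 94.01 at [ 0.428  -0.0061  0.2007]
```

View pics/w20c.png

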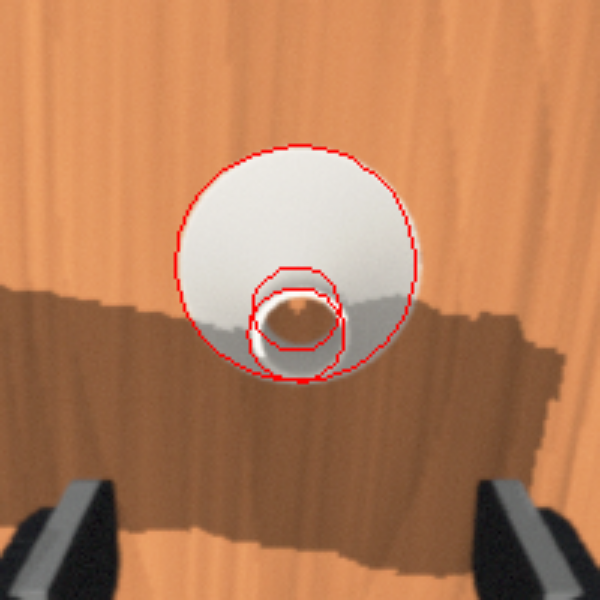

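carry_out:
  motion: [0,0.0005,0.04,0,0.065,0,0.0005,0.08,0,0.065,0,0.0005,0.112,0,0.065,0,0.0005,0.128,0,0.065,0,0.0005,0.128,0,0.065,0,0.0005,0.128,0,0.04,0,0.0005,0.128,0,0.02,0,0.0005,0.128,0,0.02,0,0.0005,0.128,0,0.02,0,0.0005,0.128,0,0.02]
  grip_force: 30

```text
time: 29.7
ee_pos: [0.4289, -0.006, 0.0745]
tool_rot: [[-0.07, 0.998, 0.002], [0.998, 0.07, -0.0], [-0.0, 0.002, -1.0]]
contact_force: [-0.7, -0.7, 5.6]
finger_gap: 0.0286
```

carry_out:
  motion: [0,0,-0.01,0,0.02,0,0,-0.03,0,0.02,0,0,-0.07,0,0.02,0,0,-0.11,0,0.02,0,0,-0.13,0,0.02,0,0,-0.13,0,0.02]

```text
time: 30.3
ee_pos: [0.4293, -0.0059, 0.207]
tool_rot: [[-0.07, 0.998, 0.005], [0.998, 0.07, 0.0], [-0.0, 0.005, -1.0]]
contact_force: [0.4, -0.5, -0.9]
finger_gap: 0.029
```

```bash
python3 w.py w21 powder_large .4285 -.006 .129
python3 -c "
from h import *
plan(.6611,-.1046,.2,94)"
```

```text
[ 0.4288 -0.0059  0.2049] 0.0288 [-0.93  0.2  -1.08] 30.35
[(0.72, [257, 142, 378, 293])]
shift [-0.1148  0.2253  0.0037] roll 0.0003 rows>= 6.0 yaw 94.01 at [ 0.4283 -0.0059  0.2035]
```

View pics/w21.png

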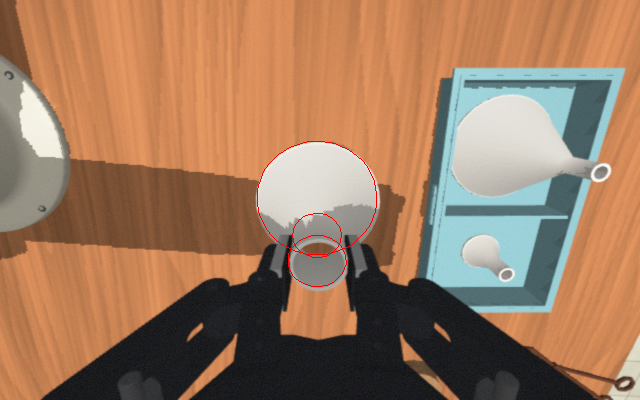

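The funnel is held straight. The tray shows the large filter funnel at (530,150) and the small powder funnel at (485,255).

carry_out:
  motion: [-0.017,0.034,0,0,0.02,-0.037,0.073,0,0,0.02,-0.057,0.112,0,0,0.02,-0.077,0.151,0,0,0.02,-0.097,0.19,0,0,0.02,-0.11,0.216,0,0,0.02,-0.115,0.2255,0,0,0.02,-0.115,0.2255,0,0,0.02,-0.115,0.2255,0,0,0.02]

```text
time: 31.3
ee_pos: [0.6604, -0.1047, 0.202]
tool_rot: [[-0.07, 0.998, -0.002], [0.998, 0.07, 0.0], [0.001, -0.002, -1.0]]
contact_force: [-0.6, -0.1, -0.9]
finger_gap: 0.0288
```

```bash
python3 w.py w22 powder_large .6611 -.1046 .129
python3 -c "
from h import *
plan(.6611,-.1046,.0785,94)"
```

```text
[ 0.6603 -0.1045  0.2027] 0.0291 [ 0.9  -0.41 -0.1 ] 31.35
[(0.57, [257, 144, 380, 293])]
shift [-0.0002  0.0008  0.1247] roll 0.0005 rows>= 3.0 yaw 94.03 at [ 0.6603 -0.1045  0.2032]
```

View pics/w22.png

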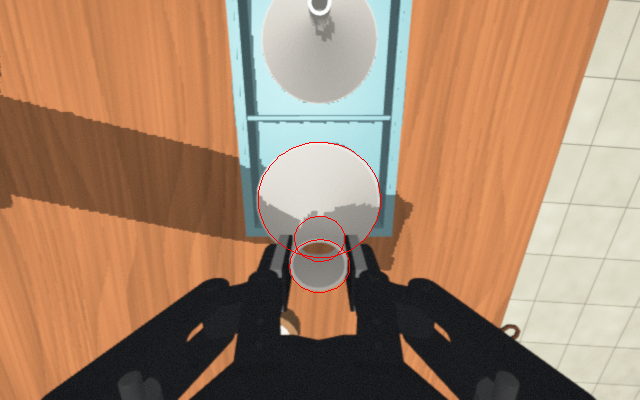

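The funnel is aligned over the narrow bay. Lowering.

carry_out:
  motion: [0,0.0005,0.03,0,0.02,0,0.0005,0.055,0,0.02,0,0.0005,0.08,0,0.02,0,0.0005,0.1,0,0.02,0,0.0005,0.113,0,0.02,0,0.0005,0.12,0,0.02,0,0.0005,0.12,0,0.02]

```text
time: 32.1
ee_pos: [0.6612, -0.1046, 0.0831]
tool_rot: [[-0.07, 0.998, -0.001], [0.998, 0.07, 0.0], [0.0, -0.0, -1.0]]
contact_force: [-0.4, -0.5, 0.9]
finger_gap: 0.0287
```

carry_out:
  motion: [0,0,0.002,0,0.02,0,0,0.0035,0,0.02,0,0,0.005,0,0.02,0,0,0.0055,0,0.02,0,0,0.0055,0,0.02]

```text
time: 32.6
ee_pos: [0.6619, -0.1049, 0.0786]
tool_rot: [[-0.07, 0.998, 0.001], [0.998, 0.07, -0.0], [-0.0, 0.001, -1.0]]
contact_force: [-2.0, 0.8, 4.5]
finger_gap: 0.0292
```

It touches down at 0.0786, which puts the rim at about 0.004. Releasing and rising.

carry_out:
  motion: [0,0,-0.0005,0,0.02,0,0,-0.001,0,0.055,0,0,-0.001,0,0.055,0,0,-0.001,0,0.055,0,0,-0.01,0,0.055,0,0,-0.04,0,0.06,0,0,-0.08,0,0.065,0,0,-0.12,0,0.065,0,0,-0.16,0,0.065,0,0,-0.16,0,0.065,0,0,-0.16,0,0.065]

```text
time: 33.7
ee_pos: [0.6621, -0.1049, 0.2395]
tool_rot: [[-0.07, 0.998, 0.003], [0.998, 0.07, -0.0], [-0.001, 0.003, -1.0]]
contact_force: [-0.5, 0.0, -0.3]
finger_gap: 0.0648
```

```bash
python3 w.py w23 powder_large .6615 -.1048 .004
python3 -c "
from h import *
plan(.45,-.4,.25,94)"
python3 - <<'E'
import cv2
i=cv2.imread('pics/w23.png');cv2.imwrite('pics/w23c.png',cv2.resize(i[80:280,220:420],None,fx=3,fy=3))
E
```

```text
[ 0.6617 -0.1048  0.2379] 0.0651 [ 0.13 -0.12 -0.71] 33.75
[(0.69, [282, 130, 353, 202])]
shift [-0.2797 -0.2316 -0.0128] roll 0.0002 rows>= 8.0 yaw 94.01 at [ 0.6615 -0.1048  0.2369]
```

View pics/w23c.png

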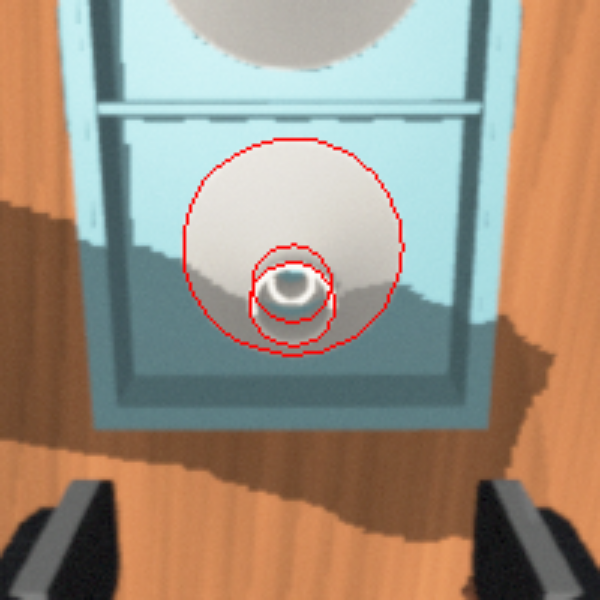

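The large powder funnel sits flat with the small stem visible inside it. I'll move the arm aside for a final look.

carry_out:
  motion: [-0.03,-0.025,-0.01,0,0.065,-0.065,-0.054,-0.012,0,0.065,-0.1,-0.083,-0.012,0,0.065,-0.135,-0.112,-0.012,0,0.065,-0.17,-0.141,-0.012,0,0.065,-0.205,-0.17,-0.012,0,0.065,-0.24,-0.199,-0.012,0,0.065,-0.28,-0.232,-0.012,0,0.065,-0.28,-0.232,-0.012,0,0.065,-0.28,-0.232,-0.012,0,0.065]

```text
time: 34.8
ee_pos: [0.4486, -0.4011, 0.2485]
tool_rot: [[-0.067, 0.998, -0.002], [0.998, 0.067, 0.002], [0.002, -0.002, -1.0]]
contact_force: [-0.2, 1.0, -0.2]
finger_gap: 0.0651
```

```bash
python3 - <<'E'
from h import *
for n in('top','scene'):
    im=bot.read_camera(n)[:,:,::-1].copy();c=bot.calibration(n)
    for t in('beaker_mid','paper_box_mid'):print(n,t,[(round(b["score"],2),[round(v) for v in b["box"]]) for b in bot.boxes_of(n,t)][:2])
    dx=(-.0015,.0015) if n=='top' else (.0015,-.002)
    big=cv2.resize(im,None,fx=4,fy=4,interpolation=cv2.INTER_CUBIC)
    for k,x,y in(('filter_large',.6513,.0352),('powder_large',.6615,-.1048)):
        D,hs,d,ht=[v/1000 for v in F[k]]
        for r,z in((D/2,0),(d/2,hs),(d/2,ht)):cv2.polylines(big,[((proj(c,circ(x+dx[0],y+dx[1],r,.004+z))+.5)*4).astype(np.int32)],1,(0,0,255),1)
    o=(240,105) if n=='top' else (285,150)
    cv2.imwrite(f'pics/{n}F.png',big[o[1]*4:(o[1]+125)*4,o[0]*4:(o[0]+180)*4]);cv2.imwrite(f'pics/{n}F0.png',im)
E
```

```text
top beaker_mid [(0.72, [169, 176, 191, 195])]
top paper_box_mid [(0.67, [433, 166, 465, 198])]
scene beaker_mid [(0.76, [394, 149, 408, 180])]
scene paper_box_mid [(0.67, [243, 320, 289, 368])]
```

View pics/sceneF.png

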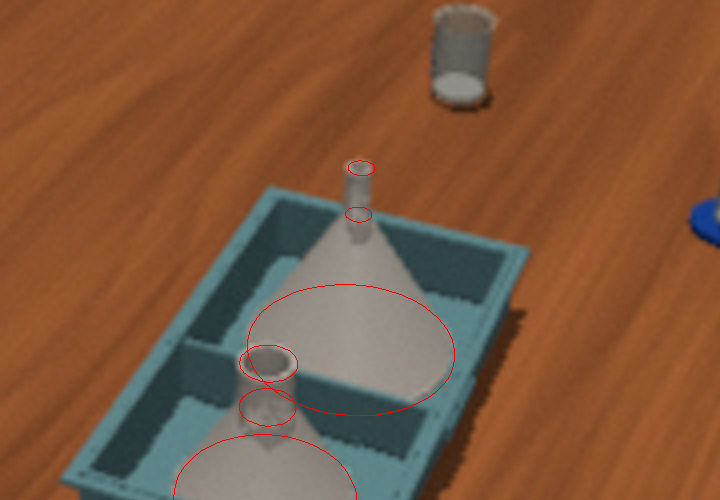

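View pics/topF0.png

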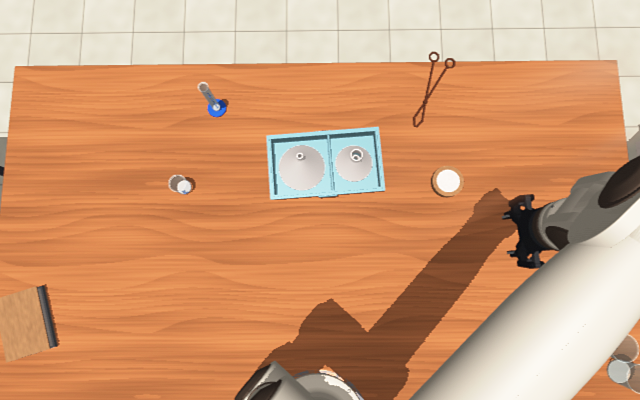

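Both nests stand upright in their bays and the tops match the model heights. The beaker at (181,186) and the box at (448,181) are where they were. Handing in.

```bash
python3 -c "
from bench import bot
print(bot.job_done(), bot.get_state()['time'])"
```

```text
the job is handed in; nothing more can be done
the job is handed in; nothing more can be done
```

All five funnels are put away in the blue tray, mouth down and nested. The filter funnels went into the wide bay in the order small, medium, large, and the powder funnels into the narrow bay, small then large. The job was handed in at about 35 s of the 120 s allowed.

**Flat on the floor:** I lowered each funnel until it touched the tray floor, with contact forces of 4.5–16 N. For the last four, the rim height then worked out at 4–4.5 mm, against a 4 mm floor. The first one touched with its rim at about 4–5 mm. After each release, the rim and stem outlines in the wrist picture matched an upright funnel standing on the floor.

**Nesting:** The small powder stem shows inside the large one. The two smaller filter funnels are now hidden under the large one, so for them I rely on those earlier checks and on the large one sitting at the right height.

**Bystanders:** The beaker and the paper box show in the same places as at the start, within the few pixels the networks vary by.

**Disagreement:** The top and scene cameras differed by about 2–5 mm in position throughout. I used their mean, and the wrist camera confirmed it to about 1 mm. In the last scene picture the stem outlines are off by a few millimetres, which is about the size of that camera offset.

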